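# Hang the weight on the dial lever and slide a valve seat ring under the dial

## Robot

A 7-joint arm with a two-finger parallel gripper is mounted at the origin on the work surface. World frame = base frame: x ahead of the robot, y to its left, z up, the work surface at z = 0. Lengths are in m, angles in degrees, forces in N, time in s.
With the tool pointing down it reaches from about 0.4 to 0.875 m from the base axis. Payload 6.5 kg.
Tool frame: the origin (TCP) lies midway between the tips of the shut fingers; the grasp point (between the pads) lies 19 mm behind it (tcp_to_grasp is the distance from the TCP to the grasp point, in m); z points along the fingers, y is the line along which they close (so a half turn about z gives the same grasp; the last joint's range is limited). The gripper opens to 85 mm and grips with 20 to 120 N. Pads are 22 mm wide; open, the fingers measure 114 mm over their backs; the gripper's body (76 mm by 85 mm) begins 54 mm behind the grasp point. The pads swing forward as they close: fully open they stand 13 mm farther back than shut.
Start: joints at [-67.964, 30.733, -0.252, 88.115, 0.149, 61.152, -4.079], TCP at [0.283, 0.585, 0.231] pointing down, gripper open.
Joint ranges: [-154.64, 154.64], [-21.42, 123.67], [-72.66, 72.17], [13.99, 137.28], [-74.86, 254.86], [10.95, 109.41], [-158.01, 158.01]. Speed limits (degrees/s): [136.94, 136.94, 180, 180, 180, 180, 180].

## Interface

Orientations are given as [roll, pitch, yaw] about the fixed x, y, z axes, in that order (R = Rz(yaw) Ry(pitch) Rx(roll)).
In Python, from station import * gives the robot as it stands.
- The arm moves only by the tool arm_command, never from a script. Its argument "rows" is a list of rows, each a list of 7 numbers: the shift along the tool's x, y, z in cm, then the turn, a rotation vector about the tool's x, y, z in degrees, then the opening, from -1 (shut) to 1 (fully open). In form: [[x, y, z, ax, ay, az, jaw], ...]. A call has exactly 5 rows; each row is the pose to reach, as a shift and turn from the pose commanded when the call began, along the tool's axes at that moment; what a row does not reach only later rows make up. A row lasts 1/10 s, in which the tool goes at most 50 mm and 8.59 degrees, less where a joint would pass 70% of its speed; a pose out of reach is approached as far as the arm can. A call with a gripper value outside its range is refused whole. The fingers move at their own pace and stop on an object; "newtons" is the grip in N (left out, the last holds). Time passes only in rows, so rows that repeat a pose let the fingers close, or fill a call up. It gives the time, the measured TCP pose, the force, the opening and the grip force at its end, in the units of the state.
- state(): the state, without advancing time (a new reading comes with each control period).
- get_image(name): name is "side" or "top"; returns a dict with "pixels" (420x560x3 uint8, red, green, blue), "z_map" (420x560 float32, m along the optical axis (not along the pixel's ray), 0 where there is no reading), "intrinsics" (3x3 intrinsics, pixels), "cam_to_world" (4x4, takes a point from camera to world coordinates). Camera axes: x right, y down, z forward; pixel columns grow to the right and rows downward; lengths in m; the calibration is good to about 2 mm. A picture is of the moment at which its call begins.
- close_job(): hands the job in; it is judged then, once.
The state is a dict: "time_s": time; "joint_positions": joint angles; "dq": joint speeds; "tau": joint torques, N m; "ee_pos": TCP position; "orientation": TCP orientation; "contact_force": force on the tool from outside, world axes, zero at the start; "moment": the same for the moment, N m; "width": finger opening in m; "grasp_force": force on a finger pad.
Only numpy, scipy, OpenCV 4.12 (cv2) and the standard library are available. Lean on these libraries where they do the work, as an engineer would, in place of code of your own. Each camera call takes 0.05 s, during which the arm holds its last target. There are 200 camera calls.

## Task

Hang the steel weight by its bail on the hook of the long lever, easing the lever all the way down under control rather than letting it drop, so that the weight keeps the dial lifted. Then, with the dial up, slide the bronze valve seat ring over the granite, without lifting it, until it lies against both locating pins, clear of the dial. Leave everything else on the bench and block where it is.

Things in the scene. Friction and masses are not known exactly. Their poses are not given: they have to be found in the camera images.
- stand: Fixed gauging stand. Origin on the bench under the pillar (50 x 44 mm, 195 mm high). Its axes, used below: x away from the robot, y left, z up. Grey granite block, top 50 mm above the bench, x -200 to +70 mm, y +80 to +340 mm. The rocking lever with the dial lies in the plane x = 0: lever arm (round bar 16 mm thick, 250 mm long) towards -y, dial arm towards +y.
- lever (a joint): Lever angle, rad, about a level axis along the stand's x through lever_pivot. 0 = dial down (rests so by its own weight; about 3 to 4 N down on the hook moves it); 0.28 = lever arm all the way down, dial fully lifted. At 0 the lever arm rises outward at 0.16 rad, at 0.28 it falls outward at 0.12 rad.
- lever_pivot (a point): Point on the lever's hinge axis and on the bar axis, in the stand's frame (0, 0, 170) mm.
- lever_end (a point): Centre of the 22 mm ball at the lever arm's outer end, on the bar axis 250 mm from the pivot; moves with the lever.
- hook_zone (a point): Point on the bar axis 190 mm from the pivot, the middle of the stretch where the hook may sit; NOT the hook. A 26 mm block (20 mm along the bar) that carries the hook is clamped 160 to 220 mm from the pivot, different each time and not measured: feel for its rod (from the bar's outer end, say; a few N do not shift it) or look.
- hook_level (a point): Point on the level of the hook rod, 88 mm towards the stand's -x from hook_zone; NOT the hook. The hook is a level round rod 8 mm thick, its axis crossing the bar axis, running towards the stand's -x (the robot) and ending 88 mm from the bar axis in an upturned tip whose top is 20 mm above the rod axis. Both points move with the lever.
- dial_foot (a point): Lower end of the dial's foot (6 mm rod) under the round dial (58 mm, 22 mm thick in x): 3 mm above the granite when the dial is down, about 55 mm above it and 27 mm further out in y when lifted.
- weight: Loose steel weight, about 0.65 kg: disc 80 x 20 mm with a stiff upright bail of 9 mm round bar in its own y-z plane. Bar axis: legs at y -36 and +36 mm up to z 60 mm, then straight sloping sides meeting in a peak at y 0, z 105 mm. Origin: centre of the disc's underside. A sloping side can be pinched from above, closing along the weight's x.
- bail_apex (a point): Peak of the weight's bail on the bar axis, 105 mm above its underside. Hung on the 8 mm hook rod, the rod axis lies 14 mm below this point.
- seat_ring: Loose bronze valve seat ring lying on the granite, 76 mm outside, 52 mm inside diameter, 22 mm high, about 0.4 kg. Origin: centre of its underside.
- spot (a point): Where the ring's centre is when it touches both locating pins: granite top, stand frame (0, 160, 50) mm. The pins (10 mm thick, 14 mm high) stand beyond it at x +33, y 160 -28 and 160 +28 mm. The raised dial arm passes above at x = 0, 150 mm or more above the bench: the gripper's body must lean back towards the robot when pushing home.
- feeler_holder: Bystander, not to be disturbed: chrome feeler gauge holder, 130 x 24 x 14 mm, lying. Origin: underside.
- reed_guide: Bystander, not to be disturbed: green phenolic reed guide block with a groove, 90 x 40 x 20 mm. Origin: underside.
- suction_cup: Bystander, not to be disturbed: black rubber suction cup, 44 mm across, 36 mm high, on the granite. Origin: underside.
- plain_disc: Bystander, not to be disturbed: plain steel disc 68 x 20 mm without a bail. Origin: underside.
- small_ring: Bystander, not to be disturbed: small bronze ring 48 mm across, 14 mm high. Origin: underside.
- oil_jar: Bystander, not to be disturbed: amber jar, 56 mm across, 85 mm high. Origin: underside.
Not all that is in view belongs to the job. What is shaped like the seat_ring but yellow is not meant.

How it is judged (in metres and radians):
On the way, in this order (a step that is already met when the one before it is completed fails the run):
1. the weight hangs by its bail on the hook, let go, lever all the way down and dial lifted (contact force between weight and lever above 2 N and value of joint lever above 0.25 rad and x of bail_apex in the frame of stand between -0.094 and -0.018 m and height (world z) of weight above 0.03 m and angle between weight's own z axis and vertical below 0.3 rad and contact force between the fingers and weight below 0.2 N), for 0.3 s.
2. the seat ring lies against both pins under the lifted dial (horizontal distance between seat_ring and spot below 0.005 m and z of seat_ring in the frame of stand below 0.054 m and angle between seat_ring's own z axis and vertical below 0.05 rad and value of joint lever above 0.25 rad), for 0.2 s.
At the end, for the whole second after the job is handed in: The weight hangs upright (within 0.3 rad) and nearly still (under 50 mm/s) by its bail on the hook's rod, off the bench and let go, the lever is down (above 0.25 rad), and the ring lies flat and still on the granite with its centre within 5 mm of the spot against the two pins (all of step 2 and contact force between weight and lever above 2 N and x of bail_apex in the frame of stand between -0.094 and -0.018 m and height (world z) of weight above 0.03 m and angle between weight's own z axis and vertical below 0.3 rad and contact force between the fingers and weight below 0.2 N and linear speed of weight below 0.05 m/s and linear speed of seat_ring below 0.01 m/s); the robot touches nothing.
It fails at once if the lever drops (faster than 1 rad/s) instead of being eased (velocity of joint lever above 1 rad/s or velocity of joint lever below -1 rad/s).
It fails at once if the ring hits the dial or lever (contact force between seat_ring and lever above 1 N).
It fails at once if the ring is lifted off the granite or leaves the block (z of seat_ring in the frame of stand above 0.065 m or z of seat_ring in the frame of stand below 0.04 m).
It fails at once if a bystander is moved by more than 30 mm (distance of any of feeler_holder, reed_guide, suction_cup, plain_disc, small_ring, oil_jar from where it was at the start of the episode above 0.03 m).
It also fails if it takes over 61 s, if anything falls off the work surface, if the arm or the gripper's body presses on something with over 40 N, if the wrist force passes 120 N, or if a joint passes its speed limit or range.

## Working session

There is one attempt and no reset: what is moved stays moved. The work goes in short steps, Python scripts to look and compute and a tool call to move; the robot and the scene stay as the last step left them, time stands still between calls to the robot, and variables do not carry over. Pictures are saved under pics/ and viewed, at most 10 in all, crops included, and the job is handed in when it is done.

Besides the shell and the picture viewer there is one more tool, called as name([rows], argument=value, ...), one row to a line, values as JSON. arm_command: Moves the arm, as the interface text tells. Its arguments: {"type":"object","properties":{"rows":{"type":"array","items":{"type":"array","items":{"type":"number"}}},"newtons":{"type":"number"}},"required":["rows"]}

```bash
ls; mkdir -p pics; python3 - <<'E'
from station import *
import cv2,numpy as np
print(state())
for n in("side","top"):
    d=get_image(n); np.savez(f"pics/{n}0.npz",**d)
    cv2.imwrite(f"pics/{n}0.png",cv2.resize(d["pixels"][...,::-1],(800,600)))
    print(n,d["intrinsics"].round(1).tolist(),d["cam_to_world"].round(3).tolist(),(d["z_map"]>0).mean())
E
```

```text
pics
{'time_s': 0.0, 'joint_positions': array([-67.96486519,  30.77889868,  -0.25507121,  88.17091241,
         0.14841217,  61.15127519,  -4.07621267]), 'dq': array([ 0.0291919 ,  0.03767337,  0.05418694, -0.02140743,  0.00822856,
        0.11590205, -0.05852311]), 'tau': array([ 8.13730276e-04, -5.83427453e+01,  1.04917869e+00, -2.59084868e+01,
        1.23333113e-02,  1.00570972e-02, -2.13256612e-06]), 'ee_pos': array([0.28291792, 0.58449437, 0.23039565]), 'orientation': array([-1.79899454e+02,  6.50481135e-03,  1.54179641e+02]), 'contact_force': array([ 0.37232219, -0.40017205,  0.74755406]), 'moment': array([-0.02276115,  0.01290022,  0.01496975]), 'grasp_force': 0.0, 'width': 0.08528988273408863}
side [[444.7, 0.0, 279.5], [0.0, 444.7, 212.8], [0.0, 0.0, 1.0]] [[0.793, -0.377, 0.479, 0.061], [-0.61, -0.487, 0.625, -0.685], [-0.002, -0.787, -0.616, 0.763], [0.0, 0.0, 0.0, 1.0]] 0.995969387755102
top [[386.6, 0.0, 283.1], [0.0, 386.6, 201.6], [0.0, 0.0, 1.0]] [[0.007, -0.986, 0.168, 0.408], [-1.0, -0.008, -0.002, -0.026], [0.004, -0.168, -0.986, 1.046], [0.0, 0.0, 0.0, 1.0]] 0.9958886054421768
```

View pics/side0.png

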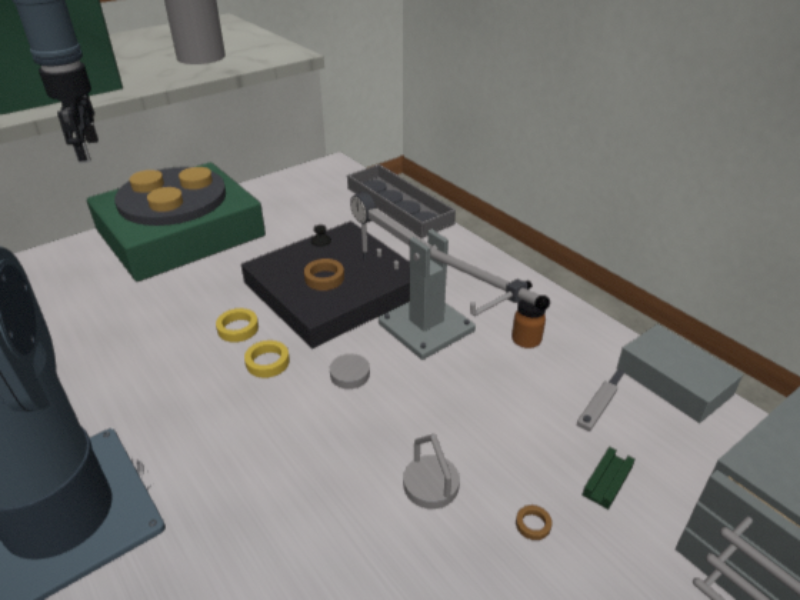

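View pics/top0.png

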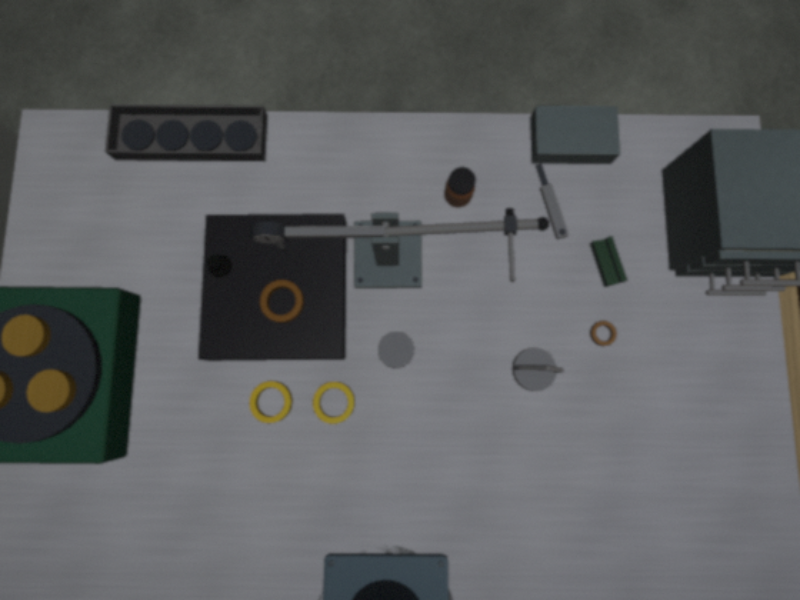

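Side view: stand with hook rod at about (490,303) and block at (517,290), weight at (432,480), the bronze ring on the granite at (324,273). Top view: weight (535,369) with its bail running along the image row, hook rod (512,258), bronze ring (281,300).
Ring candidates are bronze on granite (281,300), yellow (271,401) and (333,402), and small bronze (603,333) in the top view. The one on the granite fits by colour, size and place. Next I measure.

```bash
cat > h.py <<'E'
import numpy as np,cv2
def load(n): return dict(np.load(f"pics/{n}.npz"))
def cloud(d):
    h,w=d["z_map"].shape; v,u=np.mgrid[:h,:w]; K=d["intrinsics"]; z=d["z_map"]
    P=np.stack([(u-K[0,2])/K[0,0]*z,(v-K[1,2])/K[1,1]*z,z],-1)
    T=d["cam_to_world"]; return P@T[:3,:3].T+T[:3,3]
def proj(d,p):
    T=d["cam_to_world"]; q=T[:3,:3].T@(np.asarray(p)-T[:3,3]); q=d["intrinsics"]@q; return q[:2]/q[2]
E
cat > m.py <<'E'
from h import *
for n in("side0","top0"):
    d=load(n);P=cloud(d);hsv=cv2.cvtColor(d["pixels"],cv2.COLOR_RGB2HSV)
    X,Y,Z=P[...,0],P[...,1],P[...,2]
    print(n,"bench z",np.median(Z[(abs(Z)<.02)&(X>.2)&(X<.8)&(abs(Y)<.5)]))
    # granite top
    g=(abs(Z-.05)<.006)&(hsv[...,2]<70)&(X>.3)&(X<1)&(Y>-.1)&(Y<.5)
    k,l,s,c=cv2.connectedComponentsWithStats(cv2.morphologyEx(g.astype(np.uint8),cv2.MORPH_OPEN,np.ones((3,3))))
    i=1+s[1:,4].argmax(); q=P[l==i]; r=cv2.minAreaRect((q[:,:2]*1000).astype(np.float32)); print("granite",r,np.median(q[:,2]))
    # bronze
    b=(hsv[...,0]>5)&(hsv[...,0]<17)&(hsv[...,1]>120)&(Z<.12)&(X>.2)&(X<.9)&(Y<.42)
    k,l,s,c=cv2.connectedComponentsWithStats(b.astype(np.uint8))
    for i in range(1,k):
        if s[i,4]>60:
            q=P[l==i]; zt=np.percentile(q[:,2],95); t=q[q[:,2]>zt-.006]
            r=cv2.minEnclosingCircle((t[:,:2]*1000).astype(np.float32)); print("bronze",c[i].round(),r,"top z",zt)
    # weight
    w=(X>.3)&(X<.75)&(Y<-.1)&(Y>-.45)&(Z>.008)
    k,l,s,c=cv2.connectedComponentsWithStats(w.astype(np.uint8))
    for i in range(1,k):
        if s[i,4]>80:
            q=P[l==i]; print("comp",s[i],q.min(0).round(3),q.max(0).round(3),np.median(q,0).round(3))
E
python3 m.py
```

```text
side0 bench z -1.8968928472751223e-05
granite ((579.8295288085938, 206.72738647460938), (266.5934753417969, 257.10394287109375), 0.8699145913124084) 0.049639641375139654
bronze [226. 192.] ((551.26953125, 188.37155151367188), 39.53187942504883) top z 0.07315671318037859
bronze [369. 231.] ((768.9970703125, -138.39308166503906), 22.567468643188477) top z 0.06598137867133518
bronze [373. 365.] ((500.1544494628906, -406.1141052246094), 23.082155227661133) top z 0.01539170254319469
comp [327 186  58  35 718] [ 0.56  -0.255  0.183] [ 0.682 -0.1    0.223] [ 0.647 -0.198  0.205]
comp [359 220  10  22 124] [ 0.744 -0.151  0.009] [ 0.75  -0.122  0.065] [ 0.748 -0.135  0.035]
comp [404 276  21  24 253] [ 0.683 -0.347  0.008] [ 0.75  -0.306  0.02 ] [ 0.716 -0.329  0.014]
comp [ 282  303   40   52 1310] [ 0.393 -0.312  0.008] [ 0.473 -0.232  0.111] [ 0.43  -0.277  0.02 ]
comp [408 312  37  42 632] [ 0.59  -0.449  0.008] [ 0.687 -0.391  0.025] [ 0.635 -0.422  0.019]
comp [361 353  26  24 312] [ 0.478 -0.429  0.008] [ 0.525 -0.381  0.018] [ 0.5   -0.405  0.013]
top0 bench z 0.001314718672437376
granite ((582.4937744140625, 211.82644653320312), (268.431396484375, 260.17779541015625), 0.8723670244216919) 0.0513267306478119
bronze [197. 210.] ((550.5746459960938, 190.1873016357422), 37.87982940673828) top z 0.07589160134419193
comp [315 145  70  53 714] [ 0.562 -0.253  0.188] [ 0.682 -0.1    0.224] [ 0.651 -0.192  0.207]
comp [383 144  16  23 204] [ 0.686 -0.345  0.008] [ 0.749 -0.306  0.02 ] [ 0.718 -0.325  0.014]
comp [413 165  27  36 484] [ 0.592 -0.449  0.008] [ 0.688 -0.387  0.027] [ 0.639 -0.42   0.019]
comp [414 224  18  18 168] [ 0.48  -0.426  0.008] [ 0.526 -0.38   0.019] [ 0.502 -0.403  0.014]
comp [359 243  36  31 762] [ 0.396 -0.309  0.009] [ 0.474 -0.23   0.111] [ 0.433 -0.268  0.021]
```

```bash
cat > m2.py <<'E'
from h import *
for n in("side0","top0"):
    d=load(n);P=cloud(d);X,Y,Z=P[...,0],P[...,1],P[...,2]
    # bar: 
    b=(X>.62)&(X<.69)&(Y<-.05)&(Y>-.17)&(Z>.17)&(Z<.25); q=P[b]
    t=q[:,1]; print(n,"bar x(y)",np.polyfit(t,q[:,0],1),"z(y)",np.polyfit(t,q[:,2],1),len(q))
    r=(X>.54)&(X<.632)&(Y<-.1)&(Y>-.27)&(Z>.15)&(Z<.25); q=P[r]
    for a in np.arange(.56,.632,.01):
        s=q[(q[:,0]>=a)&(q[:,0]<a+.01)]
        if len(s): print(" rod",a.round(3),s.mean(0).round(4),s.max(0).round(4)[1:],s.min(0).round(4)[1:],len(s))
    k=(X>.625)&(X<.7)&(Y<-.15)&(Y>-.28)&(Z>.17); q=P[k]
    print(" end",q.min(0),q.max(0))
    dark=k&(d["pixels"].max(-1)<70); q=P[dark]; print(" dark y hist",np.histogram(q[:,1],np.arange(-.27,-.14,.01)))
    w=(X>.38)&(X<.49)&(Y<-.2)&(Y>-.34)&(Z>.012)&(Z<.13);q=P[w]
    dd=q[q[:,2]<.026]; print(" disc",cv2.minEnclosingCircle((dd[:,:2]*1e3).astype(np.float32)),np.percentile(dd[:,2],60))
    bb=q[q[:,2]>.035]; v,pc=cv2.PCACompute(bb[:,:2].astype(np.float32),None)
    print(" bail mean",v,"dir",np.degrees(np.arctan2(pc[0,1],pc[0,0])))
    e=(bb[:,:2]-v)@pc[0]
    for a in np.arange(-.05,.05,.01):
        s=bb[(e>=a)&(e<a+.01)]
        if len(s): print("  ",a.round(2),s.mean(0).round(4),s[:,2].max().round(4),len(s))
E
python3 m2.py
```

```text
side0 bar x(y) [-0.01627423  0.64585151] z(y) [-0.15820607  0.17460218] 298
 rod 0.56 [ 0.5644 -0.1969  0.2116] [-0.1932  0.2228] [-0.2005  0.1999] 39
 rod 0.57 [ 0.5754 -0.1985  0.204 ] [-0.1947  0.2062] [-0.2016  0.1995] 17
 rod 0.58 [ 0.5852 -0.1981  0.2042] [-0.195   0.2073] [-0.2016  0.1995] 15
 rod 0.59 [ 0.5951 -0.1979  0.204 ] [-0.193   0.2079] [-0.2001  0.2007] 14
 rod 0.6 [ 0.6044 -0.1979  0.2043] [-0.1945  0.2078] [-0.2002  0.2015] 16
 rod 0.61 [ 0.6151 -0.1977  0.2042] [-0.193   0.2063] [-0.2004  0.1989] 16
 rod 0.62 [ 0.6251 -0.1974  0.204 ] [-0.1938  0.2058] [-0.1993  0.1997] 14
 rod 0.63 [ 0.6317 -0.1988  0.2034] [-0.1987  0.2062] [-0.1989  0.2007] 3
 end [ 0.62534981 -0.25541926  0.18963255] [ 0.68159376 -0.15011918  0.22209493]
 dark y hist (array([ 0, 30, 48,  6,  1,  3, 65, 48,  6,  0,  0,  0]), array([-0.27, -0.26, -0.25, -0.24, -0.23, -0.22, -0.21, -0.2 , -0.19,
       -0.18, -0.17, -0.16, -0.15]))
 disc ((432.8721923828125, -271.99969482421875), 40.355384826660156) 0.020022756805704665
 bail mean [[ 0.43138543 -0.28044337]] dir 87.2798
   -0.04 [ 0.4303 -0.3115 
[... 1138 characters left out ...]
(array([ 0,  1, 35, 24,  0,  0,  9, 75, 50,  0,  0,  0]), array([-0.27, -0.26, -0.25, -0.24, -0.23, -0.22, -0.21, -0.2 , -0.19,
       -0.18, -0.17, -0.16, -0.15]))
 disc ((434.79815673828125, -270.5194091796875), 40.212318420410156) 0.021461944027934842
 bail mean [[ 0.4351861 -0.2619362]] dir 85.74383
   -0.05 [ 0.4312 -0.3052  0.0623] 0.0714 9
   -0.04 [ 0.4327 -0.2974  0.0783] 0.0865 10
   -0.03 [ 0.4336 -0.2867  0.0916] 0.0953 9
   -0.02 [ 0.4338 -0.2774  0.1038] 0.1095 11
   -0.01 [ 0.4352 -0.2669  0.1061] 0.1111 16
   0.0 [ 0.436  -0.2574  0.0945] 0.1049 21
   0.01 [ 0.4364 -0.2472  0.0826] 0.093 20
   0.02 [ 0.4366 -0.2368  0.0668] 0.0772 23
   0.03 [ 0.4372 -0.2311  0.0518] 0.0622 8
```

```bash
cat > go.py <<'E'
import sys,numpy as np
from scipy.spatial.transform import Rotation as R
from station import state
def delta(*t):
    s=state(); A=R.from_euler("xyz",s["orientation"],degrees=True); B=R.from_euler("xyz",t[3:],degrees=True)
    return np.r_[A.inv().apply(np.array(t[:3])-s["ee_pos"])*100,(A.inv()*B).as_rotvec(degrees=True)]
if __name__=="__main__":
    print(delta(*map(float,sys.argv[1:7])).round(2).tolist())
E
python3 go.py .43 .38 .23 180 0 120
python3 - <<'E'
from h import *
a=load("top0")["pixels"][120:300,100:460,::-1]
cv2.imwrite("pics/crop.png",cv2.resize(a,(800,400),interpolation=cv2.INTER_CUBIC))
E
```

```text
[-22.15, -12.01, 0.07, -0.09, 0.03, 34.18]
```

View pics/crop.png

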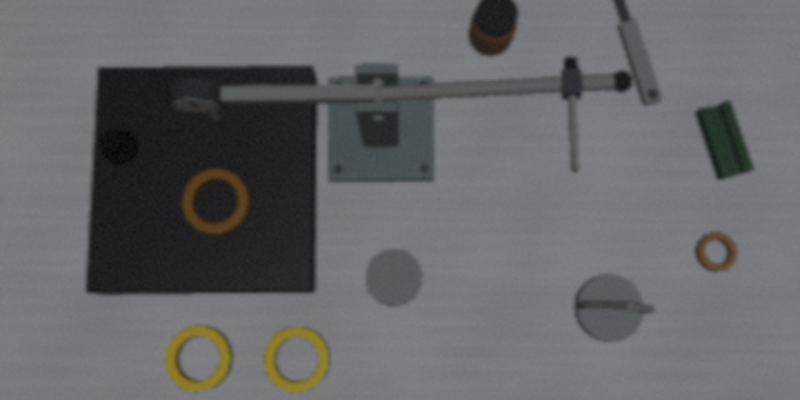

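The crop confirms the targets: the disc with the bail at (610,307) is the weight, and the plain disc at (394,277) has none. The bronze ring on the granite at (215,200) is the seat ring, since the yellow ones lie off the block and the small one is too small. The hook rod runs from (572,85) to (575,168).

arm_command([
  [-4.4,-2.4,0,0,0,6.8,1],
  [-8.8,-4.8,0,0,0,13.6,1],
  [-13.2,-7.2,0,0,0,20.4,1],
  [-17.6,-9.6,0,0,0,27.2,1],
  [-22,-12,0,0,0,34,1],
])

```text
time_s: 0.6
ee_pos: [0.4293, 0.3797, 0.2311]
orientation: [-180.0, 0.0, 119.9]
contact_force: [0.3, 0.4, -0.1]
width: 0.0853
grasp_force: 0.0
```

```bash
python3 go.py .47 .15 .23 180 0 95
```

```text
[-21.94, -7.92, 0.11, -0.02, 0.01, 24.9]
```

arm_command([
  [-4.4,-1.6,0,0,0,5,1],
  [-8.8,-3.2,0,0,0,10,1],
  [-13.2,-4.8,0,0,0,15,1],
  [-17.6,-6.4,0,0,0,20,1],
  [-22,-8,0,0,0,25,1],
])

```text
time_s: 1.1
ee_pos: [0.4698, 0.1494, 0.2312]
orientation: [-180.0, -0.0, 95.0]
contact_force: [1.3, 0.3, -0.2]
width: 0.0855
grasp_force: 0.0
```

```bash
python3 go.py .465 -.08 .23 180 0 86.5
```

```text
[-22.81, -2.47, 0.12, -0.01, -0.0, 8.48]
```

arm_command([
  [-4.6,-0.5,0,0,0,1.7,1],
  [-9.2,-1,0,0,0,3.4,1],
  [-13.8,-1.5,0,0,0,5.1,1],
  [-18.4,-2,0,0,0,6.8,1],
  [-22.8,-2.4,0,0,0,8.5,1],
])

```text
time_s: 1.6
ee_pos: [0.466, -0.0799, 0.2313]
orientation: [-180.0, -0.0, 86.6]
contact_force: [0.9, 0.4, 0.4]
width: 0.0852
grasp_force: 0.0
```

```bash
python3 go.py .4345 -.251 .15 180 0 86.5;python3 go.py .4345 -.251 .061 180 0 86.5
```

```text
[-17.27, -2.13, 8.13, -0.0, -0.01, 0.09]
[-17.27, -2.13, 17.03, -0.0, -0.01, 0.09]
```

arm_command([
  [-4,-0.5,2,0,0,0,1],
  [-8,-1,4,0,0,0,1],
  [-12,-1.5,6,0,0,0,1],
  [-16,-2,8,0,0,0,1],
  [-17.3,-2.1,8.1,0,0,0,1],
])

```text
time_s: 2.1
ee_pos: [0.4323, -0.253, 0.1482]
orientation: [-179.8, 0.1, 86.4]
contact_force: [-0.2, -0.0, 0.7]
width: 0.0858
grasp_force: 0.0
```

arm_command([
  [0,0,2,0,0,0,1],
  [0,0,4,0,0,0,1],
  [0,0,6,0,0,0,1],
  [0,0,8,0,0,0,1],
  [0,0,8.9,0,0,0,1],
])

```text
time_s: 2.6
ee_pos: [0.4352, -0.2483, 0.06]
orientation: [-179.9, -0.1, 86.7]
contact_force: [-2.0, 0.4, 0.1]
width: 0.0854
grasp_force: 0.0
```

arm_command([
  [0,0,0,0,0,0,-0.4],
  [0,0,0,0,0,0,-0.8],
  [0,0,0,0,0,0,-1],
  [0,0,0,0,0,0,-1],
  [0,0,0,0,0,0,-1],
], newtons=90)

```text
time_s: 3.1
ee_pos: [0.436, -0.2495, 0.0619]
orientation: [179.9, 0.0, 86.7]
contact_force: [-0.4, -0.2, 0.0]
width: 0.0125
grasp_force: 0.0
```

arm_command([
  [0,0,0,0,0,0,-1],
  [0,0,0,0,0,0,-1],
  [0,0,0,0,0,0,-1],
  [0,0,-0.5,0,0,0,-1],
  [0,0,-1,0,0,0,-1],
])

```text
time_s: 3.6
ee_pos: [0.4349, -0.2489, 0.0711]
orientation: [-179.9, -0.0, 86.7]
contact_force: [-0.4, 0.0, -7.3]
width: 0.0064
grasp_force: 87.6
```

arm_command([
  [0,0,-3,0,0,0,-1],
  [0,0,-6,0,0,0,-1],
  [0,0,-9,0,0,0,-1],
  [0,0,-12,0,0,0,-1],
  [0,0,-14,0,0,0,-1],
])

```text
time_s: 4.1
ee_pos: [0.4356, -0.2495, 0.2131]
orientation: [179.9, 0.0, 86.7]
contact_force: [0.3, -0.1, -6.7]
width: 0.0062
grasp_force: 88.8
```

arm_command([
  [0,0,0,0,0,0,-1],
  [0,0,0,0,0,0,-1],
  [0,0,0,0,0,0,-1],
  [0,0,0,0,0,0,-1],
  [0,0,0,0,0,0,-1],
])

```text
time_s: 4.6
ee_pos: [0.4351, -0.2492, 0.2103]
orientation: [-179.9, -0.0, 86.7]
contact_force: [-0.3, 0.4, -6.7]
width: 0.0065
grasp_force: 88.5
```

```bash
cat > snap.py <<'E'
import sys,cv2,numpy as np
from station import *
n=sys.argv[1]
for c in ("side","top"):
    d=get_image(c); np.savez(f"pics/{c}{n}.npz",**d)
print(state()["ee_pos"].round(4))
E
python3 snap.py 1; python3 - <<'E'
from h import *
for n in("side1","top1"):
    d=load(n);P=cloud(d);X,Y,Z=P[...,0],P[...,1],P[...,2]
    w=(X>.37)&(X<.50)&(Y<-.18)&(Y>-.35)&(Z>.12)&(Z<.26);q=P[w]
    dd=q[q[:,2]<.185]; print(n,"disc",cv2.minEnclosingCircle((dd[:,:2]*1e3).astype(np.float32)))
    t=dd[dd[:,2]>.155]; A=np.c_[t[:,:2]-t[:,:2].mean(0),np.ones(len(t))]; print(np.linalg.lstsq(A,t[:,2],rcond=None)[0])
    print(np.histogram(q[:,2],12))
a=load("side1")["pixels"][150:350,150:417,::-1]
cv2.imwrite("pics/c1.png",cv2.resize(a,(800,600)))
E
```

```text
[ 0.4354 -0.2494  0.2108]
side1 disc ((432.468017578125, -270.66448974609375), 41.39677047729492)
[0.03611371 0.04417721 0.1675972 ]
(array([119, 189, 968,  37,  33,  27,  33,  85, 102,  93, 102, 140]), array([0.14774564, 0.1570969 , 0.16644817, 0.17579943, 0.18515069,
       0.19450196, 0.20385322, 0.21320449, 0.22255575, 0.23190701,
       0.24125828, 0.25060954, 0.2599608 ]))
top1 disc ((433.19940185546875, -260.1549072265625), 37.99230194091797)
[ 0.00411034 -0.0826291   0.1689371 ]
(array([ 29, 140, 146,   4,   2,   5,  10,  24,  17,   7,   2,  11]), array([0.15165536, 0.16058935, 0.16952334, 0.17845733, 0.18739132,
       0.19632531, 0.2052593 , 0.21419329, 0.22312728, 0.23206127,
       0.24099526, 0.24992925, 0.25886324]))
```

View pics/c1.png

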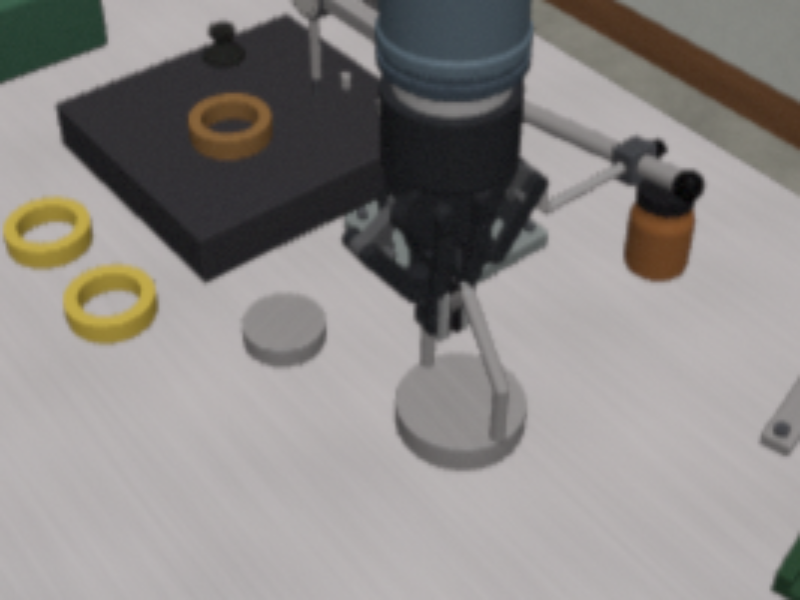

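The weight hangs almost level in the grip, with the hook tip at crop (545,208). Next I move in front of the tip.

```bash
python3 go.py .5146 -.174 .211 180 0 91
```

```text
[7.99, 7.47, -0.03, -0.06, -0.01, -4.33]
```

arm_command([
  [2,1.9,0,0,0,-1,-1],
  [4,3.7,0,0,0,-2,-1],
  [6,5.6,0,0,0,-3,-1],
  [7.5,7,0,0,0,-4,-1],
  [8,7.5,0,0,0,-4.3,-1],
])

```text
time_s: 5.2
ee_pos: [0.517, -0.1716, 0.211]
orientation: [180.0, -0.0, 91.2]
contact_force: [-0.1, 0.3, -7.3]
width: 0.0061
grasp_force: 88.8
```

arm_command([
  [0,0,0,0,0,0,-1],
  [0,0,0,0,0,0,-1],
  [0,0,0,0,0,0,-1],
  [0,0,0,0,0,0,-1],
  [0,0,0,0,0,0,-1],
])

```text
time_s: 5.7
ee_pos: [0.5148, -0.1745, 0.2114]
orientation: [-180.0, 0.0, 90.9]
contact_force: [0.5, 0.5, -6.7]
width: 0.0063
grasp_force: 88.6
```

```bash
python3 snap.py 2; python3 - <<'E'
from h import *
for n in("side2","top2"):
    d=load(n);P=cloud(d);X,Y,Z=P[...,0],P[...,1],P[...,2]
    w=(X>.46)&(X<.558)&(Y<-.13)&(Y>-.26)&(Z>.13)&(Z<.175);q=P[w]
    print(n,"disc",cv2.minEnclosingCircle((q[:,:2]*1e3).astype(np.float32)))
E
python3 go.py .5916 -.174 .211 180 0 91
```

```text
[ 0.515  -0.1742  0.2114]
side2 disc ((514.6719360351562, -195.61158752441406), 41.687137603759766)
top2 disc ((519.1482543945312, -164.72251892089844), 25.06211280822754)
[-0.11, 7.66, 0.04, 0.0, -0.0, -0.05]
```

arm_command([
  [0,1.5,0,0,0,0,-1],
  [0,3,0,0,0,0,-1],
  [0,4.5,0,0,0,0,-1],
  [0,6,0,0,0,0,-1],
  [0,7.7,0,0,0,0,-1],
])

```text
time_s: 6.3
ee_pos: [0.5924, -0.1726, 0.2111]
orientation: [-180.0, -0.0, 91.0]
contact_force: [-1.3, 0.4, -7.2]
width: 0.0066
grasp_force: 88.7
```

arm_command([
  [0,0,0.7,0,0,0,-1],
  [0,0,1.4,0,0,0,-1],
  [0,0,2.1,0,0,0,-1],
  [0,0,2.8,0,0,0,-1],
  [0,0,3.2,0,0,0,-1],
])

```text
time_s: 6.8
ee_pos: [0.5913, -0.1725, 0.1783]
orientation: [-179.9, -0.0, 91.0]
contact_force: [0.3, -0.1, -6.7]
width: 0.0065
grasp_force: 88.6
```

arm_command([
  [0,0,0.3,0,0,0,-1],
  [0,0,0.6,0,0,0,-1],
  [0,0,0.9,0,0,0,-1],
  [0,0,1.2,0,0,0,-1],
  [0,0,1.5,0,0,0,-1],
])

```text
time_s: 7.3
ee_pos: [0.5926, -0.1744, 0.1649]
orientation: [179.9, 0.1, 90.9]
contact_force: [-0.1, -6.0, -2.1]
width: 0.0066
grasp_force: 88.9
```

arm_command([
  [0,0,0.3,0,0,0,-1],
  [0,0,0.6,0,0,0,-1],
  [0,0,0.9,0,0,0,-1],
  [0,0,1.2,0,0,0,-1],
  [0,0,1.5,0,0,0,-1],
])

```text
time_s: 7.8
ee_pos: [0.5927, -0.1757, 0.15]
orientation: [179.9, 0.2, 90.9]
contact_force: [0.5, -8.2, -1.9]
width: 0.0064
grasp_force: 88.7
```

arm_command([
  [0,0,0.3,0,0,0,-1],
  [0,0,0.6,0,0,0,-1],
  [0,0,0.9,0,0,0,-1],
  [0,0,1.2,0,0,0,-1],
  [0,0,1.5,0,0,0,-1],
])

```text
time_s: 8.3
ee_pos: [0.5927, -0.176, 0.1349]
orientation: [179.9, 0.2, 90.8]
contact_force: [0.9, -8.2, -2.5]
width: 0.0063
grasp_force: 88.6
```

arm_command([
  [-0.1,0,0,0,0,0,-1],
  [-0.2,0,0,0,0,0,-1],
  [-0.3,0,0,0,0,0,-1],
  [-0.3,0,0,0,0,0,-1],
  [-0.3,0,0,0,0,0,-1],
])

```text
time_s: 8.8
ee_pos: [0.5926, -0.1761, 0.1345]
orientation: [179.9, 0.1, 91.0]
contact_force: [0.9, -5.7, -4.5]
width: 0.0065
grasp_force: 89.0
```

```bash
python3 snap.py 3; python3 - <<'E'
from h import *
a=load("side3")["pixels"][130:280,280:480,::-1]
cv2.imwrite("pics/c3.png",cv2.resize(a,(800,600),interpolation=cv2.INTER_CUBIC))
E
```

```text
[ 0.5926 -0.1761  0.1345]
```

View pics/c3.png

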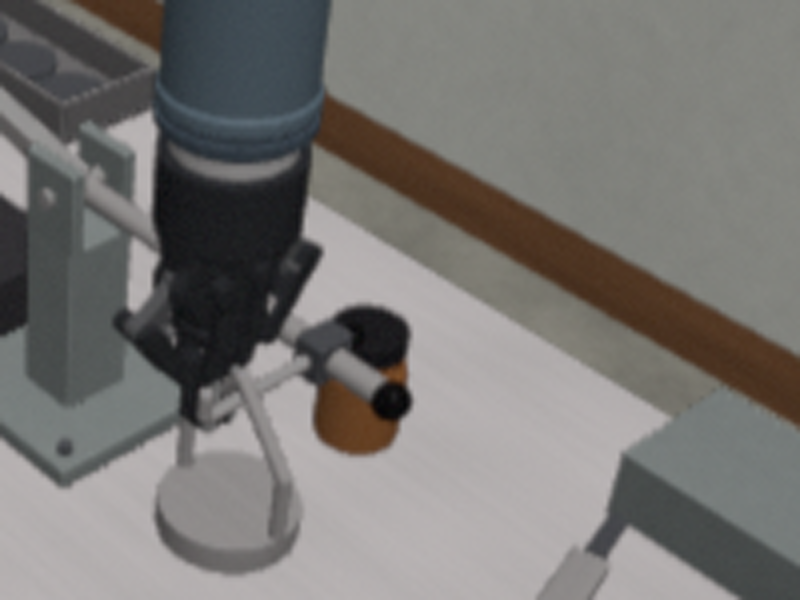

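The rod (crop 205–300, 405–365) runs under the bail peak, the weight is upright and the lever is coming down. I keep lowering with a small further shift.

arm_command([
  [-0.05,0,0.2,0,0,0,-1],
  [-0.1,0,0.4,0,0,0,-1],
  [-0.15,0,0.6,0,0,0,-1],
  [-0.2,0,0.8,0,0,0,-1],
  [-0.2,0,1,0,0,0,-1],
])

```text
time_s: 9.4
ee_pos: [0.5924, -0.1763, 0.1239]
orientation: [-180.0, -0.1, 91.0]
contact_force: [1.3, 0.8, -3.2]
width: 0.0065
grasp_force: 89.4
```

arm_command([
  [0,0,0.1,0,0,0,-1],
  [0,0,0.2,0,0,0,-1],
  [0,0,0.3,0,0,0,-1],
  [0,0,0.4,0,0,0,-1],
  [0,0,0.5,0,0,0,-1],
])

```text
time_s: 9.9
ee_pos: [0.5924, -0.1763, 0.1191]
orientation: [-180.0, -0.1, 91.0]
contact_force: [1.1, 5.2, -2.3]
width: 0.0065
grasp_force: 89.7
```

arm_command([
  [0,0,0.1,0,0,0,-1],
  [0,0,0.2,0,0,0,-1],
  [0,0,0.3,0,0,0,-1],
  [0,0,0.3,0,0,0,-1],
  [0,0,0.3,0,0,0,-1],
])

```text
time_s: 10.4
ee_pos: [0.5924, -0.176, 0.1161]
orientation: [-180.0, -0.1, 91.0]
contact_force: [0.8, 6.0, -3.6]
width: 0.0061
grasp_force: 89.6
```

arm_command([
  [0,0,0.05,0,0,0,-1],
  [0,0,0.1,0,0,0,-1],
  [0,0,0.15,0,0,0,-1],
  [0,0,0.2,0,0,0,-1],
  [0,0,0.2,0,0,0,-1],
])

```text
time_s: 10.9
ee_pos: [0.5925, -0.1761, 0.1152]
orientation: [180.0, -0.1, 91.0]
contact_force: [-1.0, 7.5, 5.7]
width: 0.0065
grasp_force: 90.7
```

```bash
python3 snap.py 4; python3 - <<'E'
from h import *
for n in("side4","top4"):
    d=load(n);P=cloud(d);X,Y,Z=P[...,0],P[...,1],P[...,2]
    b=(X>.63)&(X<.67)&(Y<-.05)&(Y>-.26)&(Z>.1)&(Z<.18); q=P[b]
    print(n,len(q),"z(y)",np.polyfit(q[:,1],q[:,2],1)); 
    b=b&(Y<-.235); print(" ball top",np.percentile(Z[b],[5,50,95]) if b.any() else 0)
    w=(X>.53)&(X<.65)&(Y<-.13)&(Y>-.26)&(Z>.02)&(Z<.09);q=P[w]
    print(" disc",cv2.minEnclosingCircle((q[:,:2]*1e3).astype(np.float32)),np.percentile(q[:,2],[50,80]))
E
```

```text
[ 0.5925 -0.1761  0.1152]
side4 423 z(y) [0.11987943 0.17529041]
 ball top [0.13569041 0.14570669 0.15005123]
 disc ((592.1544189453125, -199.00914001464844), 41.18373489379883) [0.07278594 0.07416994]
top4 308 z(y) [0.11921866 0.1766365 ]
 ball top 0Traceback (most recent call last):
  File "<stdin>", line 8, in <module>
    return _quantile_unchecked(
        a, q, axis, out, overwrite_input, method, keepdims, weights)
    return _ureduce(a,
                    func=_quantile_ureduce_func,
    ...<5 lines>...
                    overwrite_input=overwrite_input,
                    method=method)
    r = func(a, **kwargs)
    result = _quantile(arr,
                       quantiles=q,
    ...<2 lines>...
                       out=out,
                       weights=wgt)
    slices_having_nans = np.isnan(arr[-1, ...])
                                  ~~~^^^^^^^^^
IndexError: index -1 is out of bounds for axis 0 with size 0
```

The lever slope is 0.12, so it is on its stop. Now I relax the side load and release.

arm_command([
  [0.1,0,-0.05,0,0,0,-1],
  [0.2,0,-0.1,0,0,0,-1],
  [0.2,0,-0.1,0,0,0,-1],
  [0.2,0,-0.1,0,0,0,-0.7],
  [0.2,0,-0.1,0,0,0,-0.4],
])

```text
time_s: 11.5
ee_pos: [0.592, -0.177, 0.1155]
orientation: [180.0, 0.1, 90.9]
contact_force: [0.3, -0.6, 0.3]
width: 0.0249
grasp_force: 0.0
```

arm_command([
  [0,0,0,0,0,0,-0.4],
  [0,0,0,0,0,0,-0.4],
  [0,0,0,0,0,0,-0.4],
  [0,0,-0.5,0,0,0,-0.4],
  [0,0,-1,0,0,0,-0.4],
])

```text
time_s: 12.0
ee_pos: [0.5922, -0.1757, 0.1257]
orientation: [-180.0, 0.0, 91.0]
contact_force: [-0.4, -0.6, -0.1]
width: 0.0256
grasp_force: 0.0
```

arm_command([
  [0,0,-2,0,0,0,-0.4],
  [0,0,-4,0,0,0,-0.4],
  [0,0,-7,0,0,0,-0.4],
  [0,0,-11,0,0,0,-0.4],
  [0,0,-15,0,0,0,-0.4],
])

```text
time_s: 12.5
ee_pos: [0.5918, -0.1756, 0.2771]
orientation: [-180.0, 0.0, 91.0]
contact_force: [1.0, -0.9, 0.3]
width: 0.0257
grasp_force: 0.0
```

```bash
python3 snap.py 5; python3 - <<'E'
from h import *
for n in("side5","top5"):
    d=load(n);P=cloud(d);X,Y,Z=P[...,0],P[...,1],P[...,2]
    b=(X>.63)&(X<.67)&(Y<-.05)&(Y>-.26)&(Z>.1)&(Z<.18); q=P[b]
    print(n,len(q),"z(y)",np.polyfit(q[:,1],q[:,2],1)); 
    w=(X>.53)&(X<.65)&(Y<-.13)&(Y>-.26)&(Z>.02)&(Z<.09);q=P[w]
    if len(q): print(" disc",cv2.minEnclosingCircle((q[:,:2]*1e3).astype(np.float32)),np.percentile(q[:,2],[50,80]))
a=load("side5")["pixels"][130:280,200:400,::-1]
cv2.imwrite("pics/c5.png",cv2.resize(a,(800,600),interpolation=cv2.INTER_CUBIC))
E
```

```text
[ 0.5953 -0.1772  0.2819]
side5 709 z(y) [0.11353197 0.17353977]
 disc ((591.3292236328125, -199.74380493164062), 40.804443359375) [0.07279731 0.07431775]
top5 372 z(y) [0.12133435 0.17679992]
 disc ((605.650634765625, -166.17489624023438), 19.588056564331055) [0.07318135 0.07431864]
```

View pics/c5.png

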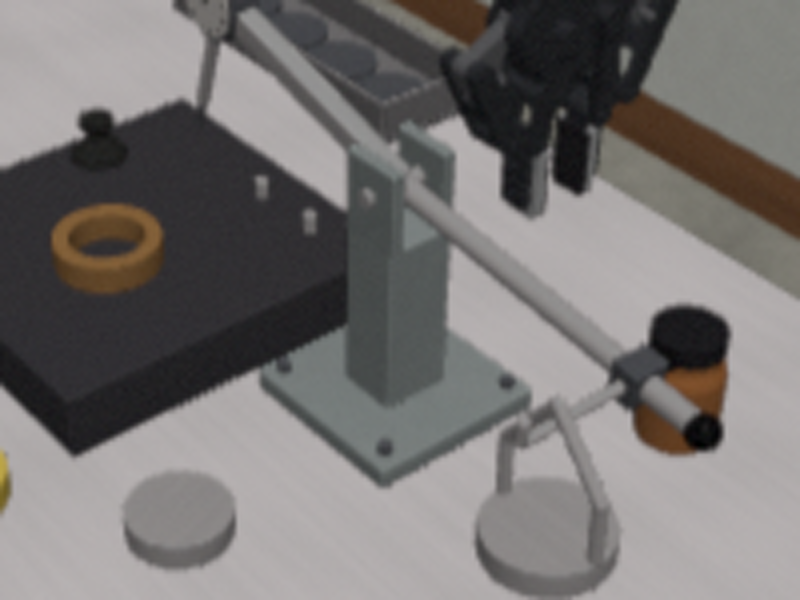

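Step 1 is achieved. The weight hangs upright on the rod at crop (545,430), the lever is down and the fingers are clear. The pins show at (262,187) and (310,222). Now the pins and the ring precisely.

```bash
python3 - <<'E'
from h import *
d=load("side5");P=cloud(d);X,Y,Z=P[...,0],P[...,1],P[...,2]
for n in("side5","top5"):
    d=load(n);P=cloud(d);X,Y,Z=P[...,0],P[...,1],P[...,2]
    m=((Z>.0545)&(Z<.075)&(X>.665)&(X<.71)&(Y>.1)&(Y<.23)).astype(np.uint8)
    k,l,s,c=cv2.connectedComponentsWithStats(m)
    for i in range(1,k): print(n,c[i].round(1),s[i,4],P[l==i].mean(0).round(4),P[l==i].min(0).round(4),P[l==i].max(0).round(4))
    dl=(X>.6)&(X<.69)&(Y>.12)&(Y<.35)&(Z>.09); q=P[dl]
    for a in np.arange(.1,.34,.03):
        t=q[(q[:,1]>a)&(q[:,1]<a+.03)]
        if len(t): print("   dial arm y",a.round(2),t.min(0).round(3),t.max(0).round(3))
a,b=np.array([.6495,.0003]),np.radians(.87)
Rm=np.array([[np.cos(b),-np.sin(b)],[np.sin(b),np.cos(b)]])
for p in((33,132),(33,188),(0,160)): print(p,a+Rm@np.array(p)/1e3)
E
python3 go.py .49 -.10 .27 180 0 120;
```

```text
side5 [265.1 175.4] 11 [0.6807 0.1901 0.0604] [0.6744 0.1865 0.0555] [0.6842 0.1954 0.066 ]
side5 [277.1 184.1] 13 [0.6807 0.1334 0.0608] [0.6778 0.1275 0.0547] [0.6854 0.1398 0.0652]
   dial arm y 0.1 [0.639 0.12  0.196] [0.657 0.13  0.217]
   dial arm y 0.13 [0.636 0.13  0.2  ] [0.658 0.16  0.238]
   dial arm y 0.16 [0.634 0.16  0.188] [0.659 0.19  0.252]
   dial arm y 0.19 [0.633 0.19  0.113] [0.655 0.217 0.25 ]
top5 [228. 153.] 1 [0.7067 0.1181 0.055 ] [0.7067 0.1181 0.055 ] [0.7067 0.1181 0.055 ]
top5 [200.3 162.4] 7 [0.6785 0.1891 0.0616] [0.6767 0.1856 0.0572] [0.6809 0.1932 0.0654]
top5 [207. 163.] 1 [0.6789 0.1727 0.0551] [0.6789 0.1727 0.0551] [0.6789 0.1727 0.0551]
top5 [220.5 163. ] 2 [0.6778 0.1362 0.06  ] [0.6773 0.1346 0.058 ] [0.6784 0.1379 0.0621]
top5 [203. 165.] 1 [0.6733 0.183  0.0554] [0.6733 0.183  0.0554] [0.6733 0.183  0.0554]
top5 [217. 164.] 1 [0.6762 0.1461 0.0559] [0.6762 0.1461 0.0559] [0.6762 0.1461 0.0559]
top5 [228. 165.] 1 [0.674  0.1172 0.0546] [0.674  0.1172 0.0546] [0.674  0.1172 0.0546]
top5 [233. 165.] 1 [0.6741 0.1039 0.0547] [0.6741 0.1039 0.05
[... 202 characters left out ...]

top5 [209.5 167.5] 2 [0.6668 0.1657 0.0548] [0.6654 0.1644 0.0547] [0.6682 0.1669 0.0549]
top5 [215. 166.] 1 [0.6709 0.1513 0.0549] [0.6709 0.1513 0.0549] [0.6709 0.1513 0.0549]
top5 [221. 168.] 1 [0.6655 0.1352 0.0553] [0.6655 0.1352 0.0553] [0.6655 0.1352 0.0553]
   dial arm y 0.1 [0.641 0.121 0.2  ] [0.657 0.13  0.219]
   dial arm y 0.13 [0.638 0.13  0.205] [0.659 0.16  0.235]
   dial arm y 0.16 [0.635 0.16  0.201] [0.659 0.19  0.255]
   dial arm y 0.19 [0.636 0.19  0.114] [0.659 0.22  0.253]
   dial arm y 0.28 [0.621 0.302 0.091] [0.621 0.302 0.091]
(33, 132) [0.68049194 0.13278585]
(33, 188) [0.67964164 0.18877939]
(0, 160) [0.6470706  0.16028156]
[7.9, -10.41, 1.06, 0.56, 0.3, -29.06]
```

arm_command([
  [1.6,-2.1,0.2,0,0,-6,-0.4],
  [3.2,-4.2,0.4,0,0,-12,-0.2],
  [4.8,-6.3,0.6,0,0,-18,0],
  [6.4,-8.4,0.8,0,0,-24,0.2],
  [7.9,-10.4,1,0,0,-29,0.2],
])

```text
time_s: 13.1
ee_pos: [0.4857, -0.0978, 0.2652]
orientation: [180.0, -0.0, 120.2]
contact_force: [-0.8, -0.0, -0.1]
width: 0.051
grasp_force: 0.0
```

```bash
python3 go.py .46 .10 .24 180 15 150
```

```text
[18.38, 7.73, 2.52, -3.89, -14.66, -29.62]
```

arm_command([
  [3.7,1.5,0.5,-0.8,-3,-6,0.2],
  [7.4,3.1,1,-1.6,-6,-12,0.2],
  [11,4.6,1.5,-2.4,-9,-18,0.2],
  [14.7,6.2,2,-3.2,-12,-24,0.2],
  [18.4,7.7,2.5,-3.9,-14.7,-29.6,0.2],
])

```text
time_s: 13.6
ee_pos: [0.4612, 0.1012, 0.2405]
orientation: [179.9, 15.2, 150.0]
contact_force: [1.8, -0.5, -0.0]
width: 0.0514
grasp_force: 0.0
```

```bash
python3 go.py .475 .2112 .13 180 30 163
```

```text
[7.05, 10.2, 9.55, -4.95, -14.75, -12.05]
```

arm_command([
  [1.5,2.1,1.9,-1,-3,-2.4,0.2],
  [2.9,4.2,3.8,-2,-6,-4.8,0.2],
  [4.3,6.3,5.7,-3,-9,-7.2,0.2],
  [5.7,8.4,7.6,-4,-12,-9.6,0.2],
  [7,10.2,9.5,-5,-14.7,-12,0.2],
])

```text
time_s: 14.1
ee_pos: [0.4759, 0.2108, 0.1298]
orientation: [179.8, 29.9, 162.8]
contact_force: [0.8, -0.4, -0.1]
width: 0.0512
grasp_force: 0.0
```

```bash
python3 go.py .4793 .2112 .058 180 30 163
```

```text
[3.3, 0.12, 6.39, 0.05, -0.13, -0.18]
```

arm_command([
  [0.8,0,1.5,0,0,0,0.2],
  [1.6,0,3.1,0,0,0,0.2],
  [2.5,0,4.8,0,0,0,0.2],
  [3.2,0.1,6.2,0,0,0,0.2],
  [3.2,0.1,6.2,0,0,0,0.2],
])

```text
time_s: 14.6
ee_pos: [0.4784, 0.209, 0.0592]
orientation: [-179.8, 29.8, 162.9]
contact_force: [-0.1, -0.4, -0.2]
width: 0.0512
grasp_force: 0.0
```

arm_command([
  [0,0,0,0,0,0,0.2],
  [0,0,0,0,0,0,0.2],
  [0,0,0,0,0,0,0.2],
  [0,0,0,0,0,0,0.2],
  [0,0,0,0,0,0,0.2],
])

```text
time_s: 15.1
ee_pos: [0.4793, 0.2094, 0.0611]
orientation: [179.9, 29.8, 162.6]
contact_force: [-0.2, 0.3, -0.0]
width: 0.0512
grasp_force: 0.0
```

```bash
python3 snap.py 6; python3 go.py .525 .1972 .058 180 30 163; python3 - <<'E'
from h import *
a=load("side6")["pixels"][100:280,120:360,::-1]
cv2.imwrite("pics/c6.png",cv2.resize(a,(800,600),interpolation=cv2.INTER_CUBIC))
E
```

```text
[0.4792 0.2094 0.0609]
[-3.96, 0.2, 2.6, -0.09, -0.19, -0.29]
```

View pics/c6.png

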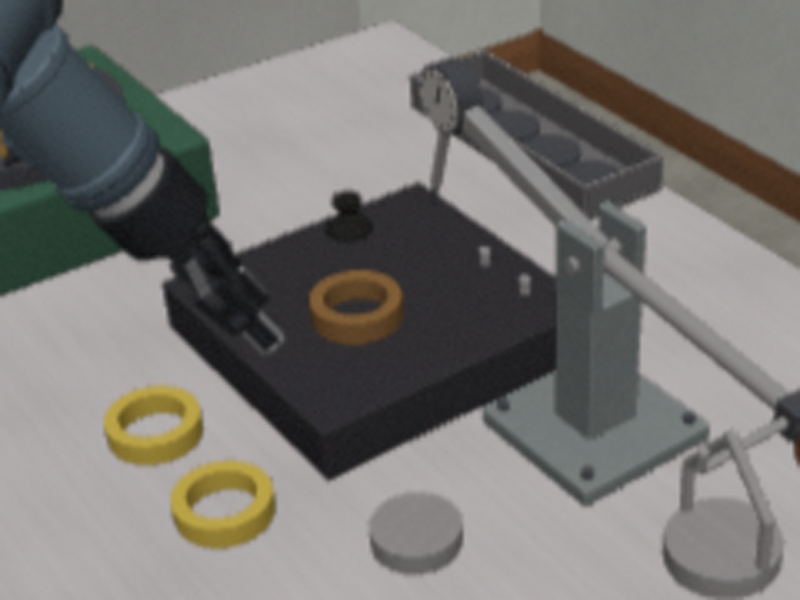

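The arm leans back as planned, with the finger tips at crop (270,345) behind the ring at (356,305) and clear of the suction cup. I lower a little and start pushing.

```bash
python3 go.py .500 .2049 .056 180 30 163;python3 go.py .548 .1903 .056 180 30 163
```

```text
[-1.59, 0.19, 1.47, -0.09, -0.19, -0.29]
[-5.95, 0.22, 3.97, -0.09, -0.19, -0.29]
```

arm_command([
  [-0.8,0.1,0.7,0,0,0,0.2],
  [-1.6,0.2,1.5,0,0,0,0.2],
  [-2.5,0.2,2,0,0,0,0.2],
  [-3.4,0.2,2.5,0,0,0,0.2],
  [-4.2,0.2,3,0,0,0,0.2],
])

```text
time_s: 15.7
ee_pos: [0.529, 0.1959, 0.0554]
orientation: [179.9, 29.8, 162.7]
contact_force: [-4.3, 1.0, 3.1]
width: 0.0513
grasp_force: 1.9
```

```bash
python3 go.py .548 .1903 .056 180 30 163;python3 go.py .575 .182 .056 180 30 163
```

```text
[-1.75, 0.03, 0.93, -0.09, -0.23, -0.26]
[-4.2, 0.03, 2.34, -0.09, -0.23, -0.26]
```

arm_command([
  [-0.9,0,0.5,0,0,0,0.2],
  [-1.7,0,0.95,0,0,0,0.2],
  [-2.6,0,1.4,0,0,0,0.2],
  [-3.4,0,1.85,0,0,0,0.2],
  [-4.2,0,2.3,0,0,0,0.2],
])

```text
time_s: 16.2
ee_pos: [0.5745, 0.1814, 0.0561]
orientation: [180.0, 29.8, 162.7]
contact_force: [-1.0, 0.1, -1.5]
width: 0.051
grasp_force: 0.9
```

```bash
cat > ring.py <<'E'
import sys; from h import *
for n in("side","top"):
    d=load(n+sys.argv[1]);P=cloud(d);hsv=cv2.cvtColor(d["pixels"],cv2.COLOR_RGB2HSV);X,Y,Z=P[...,0],P[...,1],P[...,2]
    b=(hsv[...,0]>5)&(hsv[...,0]<17)&(hsv[...,1]>100)&(Z>.066)&(Z<.08)&(X>.5)&(X<.71)&(Y>.08)&(Y<.28)
    q=(P[b][:,:2]*1e3).astype(np.float32); print(n,len(q),cv2.minEnclosingCircle(q),cv2.boundingRect(q.astype(np.int32)))
E
python3 snap.py 7; python3 ring.py 7; python3 go.py .603 .1737 .056 180 30 163
```

```text
[0.5757 0.1807 0.0567]
side 220 ((607.2809448242188, 169.1339569091797), 38.93831253051758) (571, 130, 73, 78)
top 310 ((609.1426391601562, 170.90835571289062), 38.6502685546875) (572, 132, 74, 77)
[-2.41, 0.15, 1.47, -0.16, -0.14, -0.37]
```

```bash
python3 go.py .606 .173 .056 180 30 163
```

```text
[-2.68, 0.17, 1.62, -0.16, -0.14, -0.37]
```

arm_command([
  [-0.55,0,0.33,0,0,0,0.2],
  [-1.1,0.05,0.66,0,0,0,0.2],
  [-1.65,0.1,1,0,0,0,0.2],
  [-2.2,0.1,1.3,0,0,0,0.2],
  [-2.7,0.15,1.6,0,0,0,0.2],
])

```text
time_s: 16.8
ee_pos: [0.6054, 0.1736, 0.056]
orientation: [180.0, 29.8, 162.7]
contact_force: [-2.2, 0.6, 1.6]
width: 0.0511
grasp_force: 1.7
```

```bash
python3 snap.py 8; python3 ring.py 8; python3 go.py .6146 .171 .056 180 30 163
```

```text
[0.6061 0.1733 0.0563]
side 197 ((637.8027954101562, 160.46859741210938), 38.431434631347656) (603, 123, 73, 75)
top 321 ((639.7677001953125, 163.48858642578125), 38.562198638916016) (602, 126, 75, 74)
[-0.75, 0.04, 0.46, -0.13, -0.14, -0.34]
```

arm_command([
  [-0.2,0,0.1,0,0,0,0.2],
  [-0.4,0,0.2,0,0,0,0.2],
  [-0.5,0,0.3,0,0,0,0.2],
  [-0.6,0,0.35,0,0,0,0.2],
  [-0.7,0,0.4,0,0,0,0.2],
])

```text
time_s: 17.4
ee_pos: [0.6125, 0.1715, 0.0559]
orientation: [180.0, 29.8, 162.7]
contact_force: [-2.0, 1.2, 1.2]
width: 0.0511
grasp_force: 1.3
```

arm_command([
  [-0.05,0,0.03,0,0,0,0.2],
  [-0.1,0,0.06,0,0,0,0.2],
  [-0.15,0,0.09,0,0,0,0.2],
  [-0.15,0,0.09,0,0,0,0.2],
  [-0.15,0,0.09,0,0,0,0.2],
])

```text
time_s: 17.9
ee_pos: [0.614, 0.171, 0.0558]
orientation: [180.0, 29.8, 162.7]
contact_force: [-3.3, 0.8, 0.7]
width: 0.0516
grasp_force: 2.0
```

```bash
python3 snap.py 9; python3 ring.py 9
```

```text
[0.614  0.171  0.0558]
side 206 ((645.3355102539062, 157.08680725097656), 40.37864303588867) (611, 120, 72, 78)
top 297 ((645.4290161132812, 160.70401000976562), 38.071693420410156) (609, 123, 69, 75)
```

Not yet on the pins: 2 mm to go.

arm_command([
  [-0.05,0,0.03,0,0,0,0.2],
  [-0.1,0,0.06,0,0,0,0.2],
  [-0.15,0,0.09,0,0,0,0.2],
  [-0.2,0,0.11,0,0,0,0.2],
  [-0.2,0,0.11,0,0,0,0.2],
])

```text
time_s: 18.5
ee_pos: [0.6148, 0.1709, 0.0554]
orientation: [180.0, 29.7, 162.8]
contact_force: [-12.0, 2.1, 6.4]
width: 0.0513
grasp_force: 6.2
```

arm_command([
  [-0.05,0,0.03,0,0,0,0.2],
  [-0.1,0,0.05,0,0,0,0.2],
  [-0.1,0,0.05,0,0,0,0.2],
  [-0.1,0,0.05,0,0,0,0.2],
  [-0.1,0,0.05,0,0,0,0.2],
])

```text
time_s: 19.0
ee_pos: [0.6151, 0.171, 0.0552]
orientation: [180.0, 29.6, 162.8]
contact_force: [-15.7, 2.3, 9.3]
width: 0.0514
grasp_force: 8.2
```

```bash
python3 snap.py 10; python3 ring.py 10; python3 - <<'E'
from h import *
a=load("side10")["pixels"][120:255,200:380,::-1]
cv2.imwrite("pics/c10.png",cv2.resize(a,(800,600),interpolation=cv2.INTER_CUBIC))
E
```

```text
[0.6151 0.171  0.0552]
side 211 ((644.6871948242188, 158.0618438720703), 40.26276397705078) (612, 120, 71, 79)
top 298 ((647.1025390625, 160.71336364746094), 37.64855194091797) (610, 123, 68, 74)
```

View pics/c10.png

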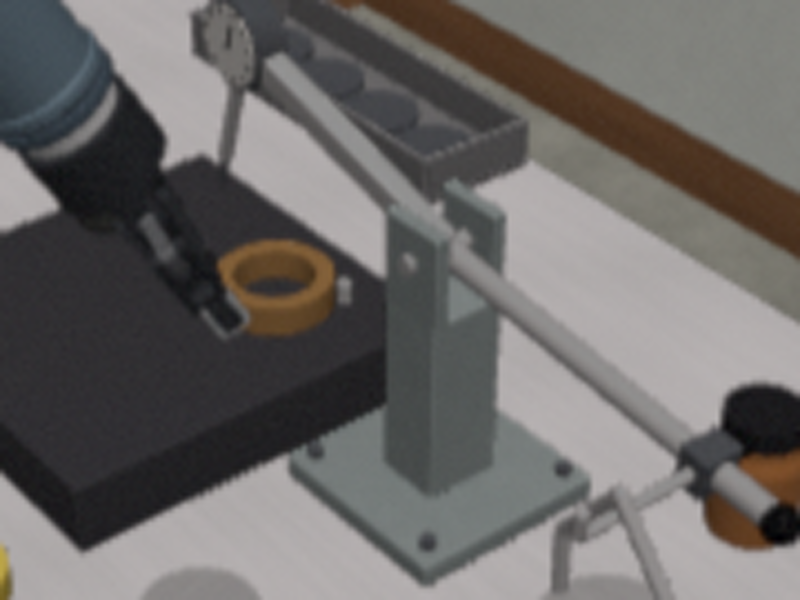

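The ring lies at the pins (near pin at crop (345,290)), measured at (0.646,0.160) against the spot at (0.647,0.160). Now I back off horizontally, then up.

arm_command([
  [0.3,0,-0.17,0,0,0,0.2],
  [0.9,0,-0.5,0,0,0,0.2],
  [2,0,-1.15,0,0,0,0.2],
  [3.5,0,-2.1,0,0,0,0.2],
  [5,0,-3.2,0,0,0,0.2],
])

```text
time_s: 19.6
ee_pos: [0.5611, 0.1871, 0.0594]
orientation: [180.0, 29.9, 162.6]
contact_force: [-0.2, -0.3, -0.6]
width: 0.0513
grasp_force: 0.0
```

arm_command([
  [1,0,-1.5,0,0,0,0.2],
  [2,0,-3,0,0,0,0.2],
  [3,0,-5,0,0,0,0.2],
  [3,0,-7,0,0,0,0.2],
  [3,0,-9,0,0,0,0.2],
])

```text
time_s: 20.1
ee_pos: [0.4932, 0.2083, 0.123]
orientation: [180.0, 29.9, 162.7]
contact_force: [0.2, 0.3, 0.6]
width: 0.0511
grasp_force: 0.0
```

arm_command([
  [0,0,0,0,0,0,0.2],
  [0,0,0,0,0,0,0.2],
  [0,0,0,0,0,0,0.2],
  [0,0,0,0,0,0,0.2],
  [0,0,0,0,0,0,0.2],
])

```text
time_s: 20.6
ee_pos: [0.4934, 0.208, 0.1216]
orientation: [-180.0, 29.8, 162.7]
contact_force: [-0.1, 0.1, 0.5]
width: 0.0509
grasp_force: 0.0
```

```bash
python3 snap.py 11; python3 ring.py 11; python3 - <<'E'
from h import *
for n in("side11","top11"):
    d=load(n);P=cloud(d);X,Y,Z=P[...,0],P[...,1],P[...,2]
    q=P[(X>.63)&(X<.67)&(Y<-.05)&(Y>-.26)&(Z>.1)&(Z<.18)]; print("lever",np.polyfit(q[:,1],q[:,2],1))
    q=P[(X>.53)&(X<.645)&(Y<-.13)&(Y>-.26)&(Z>.02)&(Z<.09)]; print(" disc",cv2.minEnclosingCircle((q[:,:2]*1e3).astype(np.float32)),q[:,2].max())
a=load("top11")["pixels"][70:300,100:420,::-1]
cv2.imwrite("pics/c11.png",cv2.resize(a,(800,575),interpolation=cv2.INTER_CUBIC))
E
```

```text
[0.4934 0.2082 0.1218]
side 233 ((643.4736328125, 161.9996795654297), 41.276588439941406) (607, 121, 76, 82)
top 298 ((646.1665649414062, 161.17369079589844), 37.97577667236328) (609, 123, 69, 75)
lever [0.11386794 0.17358708]
 disc ((591.5160522460938, -198.86898803710938), 41.36740493774414) 0.08985267724157564
lever [0.11221336 0.17613949]
 disc ((593.893798828125, -197.9218292236328), 40.404300689697266) 0.08825868462273112
```

View pics/c11.png

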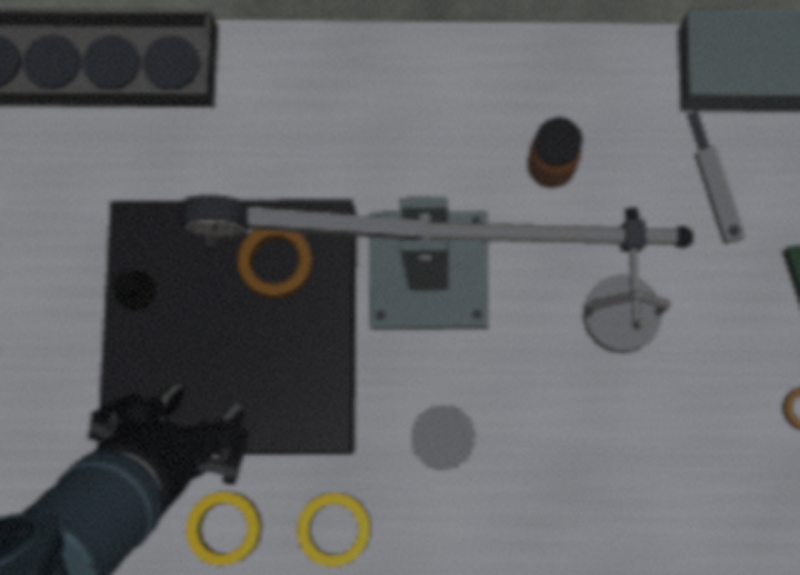

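The top view shows the ring at crop (275,262) at the pins, clear of the dial. The weight hangs at (622,313), the lever is down, and the bystanders and fingers are clear. Handing in.

```bash
python3 -c "
from station import *
print(close_job())"
```

```text
the job is handed in; nothing more can be done
None
```

I handed the job in at about 21 s. The weight hangs by its bail on the hook with the lever eased fully down and the dial lifted, and the seat ring lies against both pins, about 1–2 mm from the spot in the last top view; the hand-in call gave no verdict.

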